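Make up two figure-painting kits

ROBOT

A 6-joint arm with a two-finger parallel gripper is mounted at the origin on the work surface; the furniture and walls round the work are solid. World frame = base frame: x ahead of the robot, y to its left, z up, the work surface at z = 0. Lengths are in m, angles in rad, forces in N, time in s.
With the tool pointing down it reaches from about 0.35 to 0.725 m from the base axis. Payload 6 kg.
Tool frame: the origin (TCP) lies between the finger pads; the fingertips stand 8 mm ahead of it and the grasp point (between the pads) lies 11 mm behind it (tip_reach is the distance from the TCP to the fingertips, in m); z points along the fingers, y is the line along which they close (so a half turn about z gives the same grasp; the last joint's range is limited). The gripper opens to 85 mm and grips with 20 to 120 N. Pads are 22 mm wide; open, the fingers measure 114 mm over their backs; the gripper's body (76 mm by 85 mm) begins 54 mm behind the grasp point. The pads swing forward as they close: fully open they stand 13 mm farther back than shut.
Start: joints at [-0.921, 0.04, 0.085, 0, -1.615, -0.334], TCP at [0.186, -0.57, 0.239] pointing down, gripper open.
Joint ranges: [-2.56, 2.56], [-1.29, 2.01], [-1.08, 1.49], [-3.29, 1.98], [-2.81, -0.18], [-2.99, 2.99]. Speed limits (rad/s): [2.57, 2.57, 3.01, 3.14, 3.14, 3.14].

INTERFACE

Orientations are given as a 3x3 rotation matrix whose columns are the frame's x, y, z axes.
In Python, from cell import get_obs, capture, job_done, boxes_of, silhouettes, tip_reach gives the robot as it stands. The module is installed in compiled form; this text tells all that it offers.
- The arm moves only by the tool arm_command, never from a script. Its argument "increments" is a list that holds one entry, the list of rows, each a list of 5 numbers: the shift along the tool's x, y, z each as a share of 0.06 m, from -1 to 1, then the turn about the tool's z as a share of 0.08 rad, from -1 to 1, then the opening, from -1 (shut) to 1 (fully open). A call has 1 to 5 rows; each row shifts and turns the commanded pose from where the row before left it, along the tool's axes as they then stand; what a row does not reach is not made up. A row lasts 1/8 s, in which the tool goes at most 62.5 mm and 10.7 degrees, less where a joint would pass 70% of its speed; a pose out of reach is approached as far as the arm can. A call with a number of a shift or a turn outside -1 to 1 is refused whole. A call with a gripper value outside its range is refused whole. The fingers move at their own pace and stop on an object; "newtons" is the grip in N (left out, the last holds). Time passes only in rows, so rows that do not move let the fingers close. It gives the time, the measured TCP pose, the force, the opening and the grip force at its end, in the units of the state.
- get_obs(): the state, without advancing time (a new reading comes with each control period).
- capture(name): name is "scene" or "top"; returns a dict with "color" (400x640x3 uint8, blue, green, red), "camera_matrix" (3x3 intrinsics, pixels), "k1" (the pictures are not rectified: a ray, as slopes to the right and down, at radius r is drawn at 1 + k1 r^2 times it, then the intrinsics apply), "rvec" (rotation vector, rad) and "tvec" (3), from world to camera coordinates, as OpenCV has them. Camera axes: x right, y down, z forward; pixel columns grow to the right and rows downward; lengths in m; the calibration is good to about 2 mm. A picture is of the moment at which its call begins. There is no depth.
- job_done(): hands the job in; it is judged then, once.
Trained networks look in a picture, given as the dict that the camera call returned (one of the last four; its "shot" number tells which), for a name from the list of things; names that differ only in an ending like _2 or _b are one class to them, and where a whole thing is asked for, a point or a joint stands for the part that bears it (a point fixed in the world has none). Each returns a list of dicts, best first, with "conf" (0 to 1); they miss things now and then, are a little off and sometimes report something else, mostly with a low value. They report only what shows in the picture. A call takes as long as a camera call. They do not tell look-alikes from the thing itself.
- boxes_of(picture, query): "extent" ([left, top, right, bottom] in pixels, round what is visible of it).
- silhouettes(picture, query): "mask" (400x640 bool, what is visible of it) and "extent" ([left, top, right, bottom] in pixels, round what is visible of it).
The state is a dict: "time": time; "q": joint angles; "joint_vel": joint speeds; "effort": joint torques, N m; "tcp_pos": TCP position; "ee_rot": TCP orientation; "contact_force": force on the tool from outside, world axes, zero at the start; "moment": the same for the moment, N m; "width": finger opening in m; "gripper_force": force on a finger pad.
Only numpy, scipy, OpenCV 4.12 (cv2) and the standard library are available. Lean on these libraries where they do the work, as an engineer would, in place of code of your own. Each camera call takes 0.05 s, during which the arm holds its last target. There are 200 camera calls.

TASK

Make up two figure-painting kits from the stock on the table, one thing standing upright in each bay: the long tray with three bays gets the bear, the pot and one of the bottles (in whichever bays you like), and the short tray with two bays gets the bird and the other bottle. Leave the seal where it is.

Things in the scene. Friction and masses are not known exactly. Their poses are not given: they have to be found in the camera images.
- tray_three: The long plywood tray, 105 x 305 x 18 mm, with three square bays in a row (each 95 x 95 mm inside), with a cork floor 6 mm above the table and walls and dividers 5 mm thick whose tops are 18 mm above the table (12 mm above the cork). Heavy, does not move. Origin: centre of its underside; x across the tray, y along the row of bays, z up. Bay centres at y = -100, 0 and +100 mm, x = 0.
- tray_two: The short plywood tray, 105 x 205 x 18 mm, with two square bays in a row (each 95 x 95 mm inside), with a cork floor 6 mm above the table and walls and dividers 5 mm thick whose tops are 18 mm above the table (12 mm above the cork). Heavy, does not move. Origin: centre of its underside; x across the tray, y along the row of bays, z up. Bay centres at y = -50 and +50 mm, x = 0.
- bear: Cream unglazed cast bear, sitting, with two round ears, 64 x 60 x 87 mm (x, y, z), 0.11 kg. Its face looks along its -x. About 40 mm up, the arms are about 58 mm across along its y; it can be gripped there along its y, about level with its origin in x. Origin: centre of its underside.
- bird: Cream unglazed cast bird (a stout chick without ears), 75 x 68 x 98 mm (x, y, z), 0.13 kg. Its face looks along its -x. It narrows upward: about 68 mm along its y at the widest, about 60 mm along its y 72 mm up, where it can be gripped across the head. Origin: centre of its underside.
- bottle_1: Small round underglaze bottle with a white screw cap, standing: 47 mm across and straight up to about 65 mm, 100 mm high in all, the cap 31 mm across from 80 mm up; 0.085 kg. One of two identical bottles; either may go in either kit. Origin: centre of its underside.
- bottle_2: The other of the two identical underglaze bottles (47 mm across, 100 mm high, cap 31 mm across from 80 mm up; 0.085 kg). Origin: centre of its underside.
- pot: Small cream thrown pot, open at the top, standing: 62 mm across (widest in its upper two thirds), 61 mm high, foot 48 mm across; 0.11 kg. It can be gripped across the outside about 40 mm up, in any direction. Origin: centre of its underside.
- seal: Cream unglazed cast seal, lying, 116 x 68 x 53 mm. Spare: it stays where it is. Origin: centre of its underside.
Things that resemble listed ones, but are neither listed nor needed, are in the scene too. Leave any turquoise look-alike of the bear alone.

How it is judged:
By the outcome, as a careful person would: the job done as asked, in the order asked, and still so for the second after the job is handed in, with the robot touching nothing.
It also fails if it takes over 125 s, if anything falls off the work surface, if the arm or the gripper's body presses on something with over 40 N, if the wrist force passes 120 N, or if a joint passes its speed limit or range.

## Working session

There is one attempt and no reset: what is moved stays moved. The work goes in short steps, Python scripts to look and compute and a tool call to move; the robot and the scene stay as the last step left them, time stands still between calls to the robot, and variables do not carry over. Pictures are saved under pics/ and viewed, at most 14 in all, crops included, and the job is handed in when it is done.

Besides the shell and the picture viewer there is one more tool, called after ">>>" as a command line: name --argument value ..., lists and objects as JSON in quotes. arm_command: Moves the arm, as the interface text tells. Shift numbers are shares of 0.06 m and turn numbers shares of 0.08 rad, none past 1 either way. Its arguments: {"type":"object","properties":{"increments":{"type":"array","items":{"type":"array","items":{"type":"array","items":{"type":"number"}}}},"newtons":{"type":"number"}},"required":["increments"]}

```bash
mkdir -p pics; ls; python3 - <<'E'
from cell import *
import cv2,numpy as np
o=get_obs();print(o['time'],o['tcp_pos'],o['ee_rot'],o['width'],tip_reach)
for n in('scene','top'):
    p=capture(n);cv2.imwrite(f'pics/{n}0.png',p['color']);print(n,p['camera_matrix'],p['k1'],p['rvec'],p['tvec'])
    for q in('tray_three','tray_two','bear','bird','bottle_1','pot','seal'):
        print(q,[(round(b['conf'],2),np.round(b['extent']).astype(int).tolist()) for b in boxes_of(p,q)[:5]])
E
```

```text
pics
0.0 [ 0.18633138 -0.57000632  0.23826911] [[-9.50538415e-01 -3.10606358e-01 -6.40955970e-04]
 [-3.10607005e-01  9.50536979e-01  1.65548070e-03]
 [ 9.50495187e-05  1.77268342e-03 -9.99998424e-01]] 0.08547280509330697 0.008
scene [[376.59140827   0.         324.14860741]
 [  0.         376.59140827 199.63235551]
 [  0.           0.           1.        ]] -0.08649723036285199 [ 0.8139262  -2.59134534  1.06492504] [0.42540561 0.24207743 0.67220219]
tray_three [(0.73, [326, 142, 409, 232])]
tray_two [(0.55, [256, 223, 358, 324])]
bear [(0.85, [228, 220, 264, 268]), (0.78, [412, 183, 438, 219])]
bird [(0.67, [306, 153, 333, 199])]
bottle_1 [(0.84, [338, 125, 357, 164])]
pot [(0.92, [213, 185, 240, 223])]
seal [(0.74, [252, 170, 284, 195])]
top [[488.19499157   0.         316.11066635]
 [  0.         488.19499157 203.96232994]
 [  0.           0.           1.        ]] -0.1057585986824099 [ 2.18581305 -2.18956477  0.02046984] [0.01950344 0.49743207 0.85747079]
tray_three [(0.98, [325, 175, 497, 256]), (0.49, [342, 138, 382, 178])]
tray_two [(0.86, [185, 196, 301, 267])]
bear [(0.73, [196, 137, 233, 178]), (0.68, [387, 285, 419, 320]), (0.35, [230, 68, 269, 107])]
bird [(0.89, [341, 134, 381, 178]), (0.73, [323, 173, 499, 257])]
bottle_1 [(0.56, [422, 139, 456, 170])]
pot [(0.86, [232, 69, 270, 109])]
seal [(0.83, [307, 70, 341, 132]), (0.57, [232, 68, 269, 110])]
```

View pics/scene0.png

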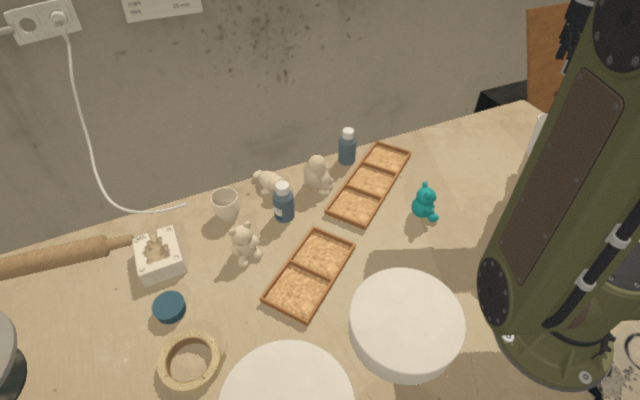

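View pics/top0.png

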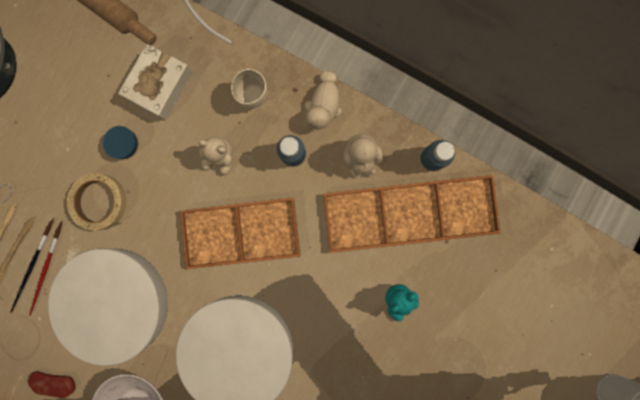

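The scene shows a cream bear at top (215,153) and scene (245,243). A turquoise look-alike sits at top (401,302), and I'll leave it alone. The cream bear fits the description. The rest, in top pixels:
- bottles (291,150) and (438,155), the latter near the wall strip
- bird (362,155)
- pot (248,88)
- seal (323,100)
- tray_two (240,233)
- tray_three (411,214)

```bash
cat > h.py <<'E'
from cell import *
import cv2,numpy as np
def dist(p): return np.array([p['k1'],0,0,0,0.])
def proj(p,X): return cv2.projectPoints(np.asarray(X,float).reshape(-1,3),p['rvec'],p['tvec'],p['camera_matrix'],dist(p))[0][:,0]
def unproj(p,uv,z):
    n=cv2.undistortPoints(np.asarray(uv,float).reshape(-1,1,2),p['camera_matrix'],dist(p))[:,0]
    R=cv2.Rodrigues(p['rvec'])[0];c=-R.T@np.asarray(p['tvec']).ravel()
    d=np.c_[n,np.ones(len(n))]@R
    return c+d*((z-c[2])/d[:,2])[:,None]
E
python3 - <<'E'
from h import *
T=capture('top');S=capture('scene')
for n,uv,z in [('bear',(215,153),.05),('bot1',(290,145),.1),('bot2',(444,149),.1),('bird',(362,152),.07),('pot',(249,87),.061),('seal',(323,100),.03),('turq',(401,302),.05),('wallstripA',(300,20),0),('strip near bot2',(470,135),0),('strip',(620,215),0)]:
    print(n,unproj(T,[uv],z).round(3)[0])
print('scene wall line',unproj(S,[(186,208),(300,172),(400,143),(520,105)],0).round(3))
for q in('tray_three','tray_two','pot','bear','bird','bottle_1','seal'):
    for n,p in(('top',T),('scene',S)):
        for b in silhouettes(p,q)[:4]:
            m=b['mask'].astype(np.uint8);c=max(cv2.findContours(m,0,2)[0],key=cv2.contourArea)
            r=cv2.minAreaRect(c);bx=cv2.boxPoints(r)
            print(q,n,round(b['conf'],2),np.round(b['extent']),m.sum(), unproj(p,bx,.018).round(3)[:,:2].tolist() if 'tray' in q else '')
t=T['color'];cr=[cv2.resize(x,(390,300),interpolation=cv2.INTER_CUBIC) for x in(t[120:195,172:270],t[125:200,320:418],S['color'][205:280,200:298],S['color'][140:215,275:373])]
cv2.imwrite('pics/crop.png',np.vstack([np.hstack(cr[:2]),np.hstack(cr[2:])]))
E
```

```text
bear [0.584 0.192 0.05 ]
bot1 [0.589 0.058 0.1  ]
bot2 [ 0.582 -0.189  0.1  ]
bird [ 0.581 -0.059  0.07 ]
pot [0.696 0.132 0.061]
seal [0.68  0.006 0.03 ]
turq [ 0.33  -0.126  0.05 ]
wallstripA [0.841 0.049 0.   ]
strip near bot2 [ 0.623 -0.262  0.   ]
strip [ 0.476 -0.545  0.   ]
scene wall line [[ 0.796  0.177  0.   ]
 [ 0.652 -0.082  0.   ]
 [ 0.495 -0.346  0.   ]
 [ 0.258 -0.779  0.   ]]
tray_three top 0.74 [326. 175. 498. 258.] 10044 [[0.518, 0.007], [0.553, -0.296], [0.445, -0.307], [0.411, -0.005]]
tray_three scene 0.62 [324. 139. 410. 232.] 3836 [[0.513, 0.016], [0.58, -0.342], [0.437, -0.305], [0.403, 0.025]]
tray_two top 0.9 [183. 196. 300. 268.] 6754 [[0.488, 0.264], [0.51, 0.058], [0.406, 0.046], [0.382, 0.251]]
tray_two scene 0.97 [254. 227. 359. 328.] 5013 [[0.484, 0.268], [0.528, 0.036], [0.395, 0.048], [0.375, 0.265]]
pot top 0.89 [232.  68. 269. 107.] 1116 
pot scene 0.88 [208. 186. 239. 221.] 765 
bear top 0.93 [386. 284. 419. 321.] 915 
bear top 0.66 [198. 134. 231. 177.] 997 
bear scene 0.96 [226. 220. 262. 266.] 910 
bear scene 0.8 [410. 181. 437. 220.] 733 
bird top 0.58 [341. 137. 384. 178.] 1205 
bird scene 0.96 [305. 153. 334. 198.] 893 
bottle_1 top 0.95 [281. 136. 308. 165.] 724 
bottle_1 top 0.65 [421. 139. 454. 171.] 738 
bottle_1 scene 0.78 [276. 182. 297. 224.] 740 
bottle_1 scene 0.73 [338. 128. 356. 165.] 610 
seal top 0.98 [307.  71. 342. 132.] 1345 
seal scene 0.82 [251. 168. 282. 192.] 420
```

View pics/crop.png

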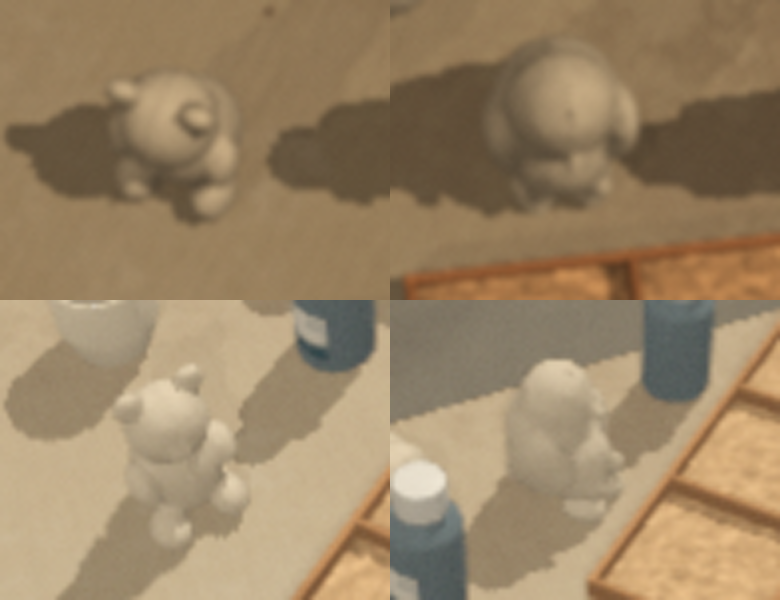

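The crop confirms the cream bear, with two round ears at top (203,143) and (221,149) and its feet toward the robot. The bird has no ears, and its wings are at top (345,156) and (380,154). Next I'll refine the poses and the wall position.

```bash
cat > fit.py <<'E'
from h import *
from scipy.optimize import minimize
a=np.linspace(0,2*np.pi,24,endpoint=False)
def ring(rx,ry,z): return np.c_[rx*np.cos(a),ry*np.sin(a),0*a+z]
M={'bottle_1':[(.0235,.0235,0),(.0235,.0235,.065),(.0155,.0155,.08),(.0155,.0155,.1)],
 'pot':[(.024,.024,0),(.031,.031,.025),(.031,.031,.061)],
 'bear':[(.032,.03,0.01),(.03,.03,.04),(.022,.026,.087)],
 'bird':[(.03,.03,0),(.035,.034,.04),(.03,.03,.072),(.012,.012,.098)]}
def box(p,q,x,y):
    uv=proj(p,np.vstack([ring(*r) for r in M[q]])+[x,y,0]);return np.r_[uv.min(0),uv.max(0)]
def fit(q,guess,views):
    # views: list (picture, extents list); match nearest extent to guess
    E=[]
    for p,ex in views:
        b0=box(p,q,*guess)
        if len(ex):
            e=min(ex,key=lambda e:np.abs(e-b0).sum())
            if np.abs(e-b0).max()<18:E.append((p,e))
    f=lambda v:sum(np.minimum(np.abs(box(p,q,*v)-e),8).__pow__(2).sum() for p,e in E)
    r=minimize(f,guess,method='Nelder-Mead');return r.x,[np.round(box(p,q,*r.x)-e,1) for p,e in E]
def exts(p,q): return [np.array(b['extent'],float) for b in silhouettes(p,q)+boxes_of(p,q)]
E
python3 - <<'E'
from fit import *
T=capture('top');S=capture('scene')
for q,g in[('bottle_1',(.585,.058)),('bottle_1',(.575,-.185)),('pot',(.69,.13)),('bear',(.584,.19)),('bird',(.58,-.06))]:
    x,r=fit(q,g,[(T,exts(T,q)),(S,exts(S,q))]);print(q,x.round(4),r)
    x,_=fit(q,g,[(T,exts(T,q))]);y,_=fit(q,g,[(S,exts(S,q))]);print('   ',x.round(4),y.round(4))
print('bear ears',unproj(T,[(202.9,143),(221.5,149.3)],.08).round(3)[:,:2],'feet',unproj(T,[(206,166),(224.7,170)],.015).round(3)[:,:2])
print('bird wings',unproj(T,[(345,156),(380,154)],.04).round(3)[:,:2],'feet',unproj(T,[(356.4,173.8),(372.8,171)],.005).round(3)[:,:2])
# wall edge profile
n=np.array([.874,-.486]);t=np.array([.486,.874])
for p,nm in((T,'top'),(S,'scene')):
    for s in(-.05,.0,.2,.3,.4):
        d=np.arange(.56,.74,.01);P=[[*(n*k+t*s),0] for k in d];uv=proj(p,P)
        g=[int(p['color'][int(round(v)),int(round(u))].mean()) if 0<=u<639.4 and 0<=v<399.4 else -1 for u,v in uv];print(nm,s,g)
cv2.imwrite('pics/wall.png',cv2.resize(T['color'][100:230,400:600],None,fx=3.9,fy=3.9,interpolation=cv2.INTER_CUBIC))
E
```

```text
bottle_1 [0.587  0.0578] [array([-0.1,  1. , -0.3,  2.1]), array([-2.2, -2.7, -0.6, -1.5])]
    [0.5897 0.0574] [0.5804 0.0608]
bottle_1 [ 0.5808 -0.1951] [array([-0.5, -0.3,  0.6,  0.2]), array([-0.7, -1.6,  0.8,  1.9])]
    [ 0.5806 -0.195 ] [ 0.5814 -0.1958]
pot [0.696  0.1309] [array([ 2.6, -0.6, -1.8,  0.4]), array([-2. , -0.5,  1.6,  1.7])]
    [0.6959 0.1318] [0.6973 0.1289]
bear [0.5806 0.1978] [array([-9.4,  0.9,  0.1,  0.9]), array([-0.6, -0.8, -1.2, -0.9])]
    [0.5821 0.1894] [0.5777 0.1984]
bird [ 0.5756 -0.0632] [array([ 1.5,  2.2, -2.4, -0.5]), array([ 0.6,  0.1, -1.7, -3.6])]
    [ 0.577  -0.0641] [ 0.5707 -0.0586]
bear ears [[0.597 0.206]
 [0.586 0.174]] feet [[0.566 0.216]
 [0.559 0.182]]
bird wings [[ 0.579 -0.032]
 [ 0.582 -0.092]] feet [[ 0.552 -0.054]
 [ 0.557 -0.083]]
top -0.05 [113, 111, 110, 110, 111, 110, 115, 119, 101, 89, 100, 99, 101, 103, 110, 93, 27, 39]
top 0.0 [113, 122, 116, 90, 72, 47, 88, 116, 105, 114, 116, 113, 107, 111, 111, 105, 27, 45]
top 0.2 [148, 110, 116, 110, 106, 114, 111, 112, 112, 111, 111, 113, 112, 112, 113, 113, 26, 26]
top 0.3 [115, 114, 111, 119, 115, 117, 116, 114, 115, 120, 119, 118, 114, 120, 119, 122, 26, 27]
top 0.4 [122, 114, 116, 99, 110, 110, 108, 115, 114, 124, 125, 126, 126, 125, 124, 125, 60, 25]
scene -0.05 [82, 102, 145, 161, 164, 165, 169, 168, 146, 121, 120, 120, 120, 120, 119, 118, 117, 117]
scene 0.0 [169, 170, 167, 173, 156, 133, 108, 102, 115, 115, 117, 118, 120, 121, 119, 121, 120, 121]
scene 0.2 [166, 147, 140, 140, 143, 154, 159, 161, 175, 132, 119, 121, 118, 117, 118, 119, 118, 116]
scene 0.3 [151, 191, 222, 221, 208, 194, 196, 166, 159, 119, 121, 119, 117, 117, 114, 113, 112, 113]
scene 0.4 [172, 165, 169, 160, 163, 164, 160, 165, 167, 120, 121, 121, 120, 120, 119, 118, 120, 119]
```

View pics/wall.png

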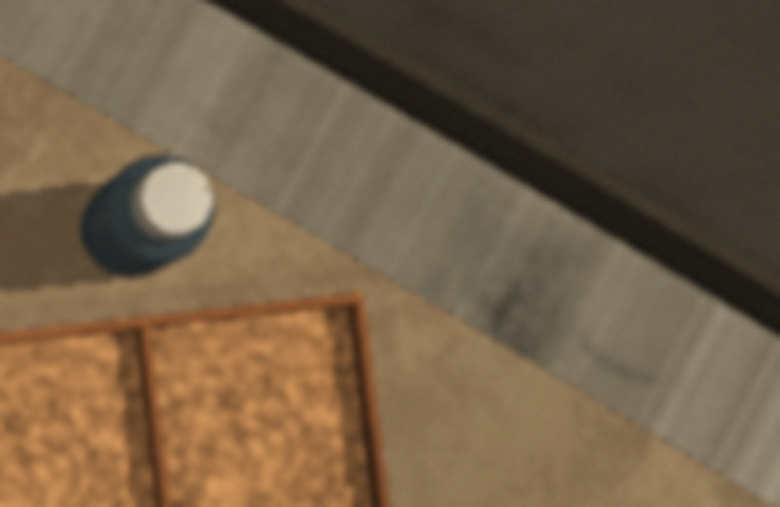

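The wall base is at about n·p=0.645, roughly 42 mm from the right bottle's axis (crop (130,220)). I'll grip that bottle with the fingers closing along the wall and the tool offset away from it.

```bash
cat > plan.py <<'E'
import sys,numpy as np
from cell import get_obs
# usage: plan.py g x1,y1,z1,psi1 ... ; successive straight legs, opening g
def legs(g,W,maxs=.95):
    o=get_obs();p=np.array(o['tcp_pos']);R=np.array(o['ee_rot']);psi=np.arctan2(-R[0,1],R[1,1])
    for w in W:
        d=np.array(w[:3])-p;dp=w[3]-psi
        n=max(1,int(np.ceil(max(np.linalg.norm(d)/.06/maxs,abs(dp)/.08/maxs))))
        rows=[]
        for k in range(n):
            q=psi+dp*k/n;c,s=np.cos(q),np.sin(q);v=d/n/.06
            rows.append([round(float(u),2) for u in(-(c*v[0]+s*v[1]),-s*v[0]+c*v[1],-v[2],-dp/n/.08)]+[g])
        print(w,n)
        for i in range(0,n,5):print('  ',rows[i:i+5])
        p=np.array(w[:3]);psi=w[3]
if __name__=='__main__':
    legs(float(sys.argv[1]),[[float(x) for x in a.split(',')] for a in sys.argv[2:]])
E
python3 plan.py 1 .581,.192,.2,-.3 .581,.192,.029,-.3
```

```text
[0.581, 0.192, 0.2, -0.3] 16
   [[-0.64, 0.63, 0.04, 0.48, 1.0], [-0.61, 0.65, 0.04, 0.48, 1.0], [-0.59, 0.67, 0.04, 0.48, 1.0], [-0.56, 0.7, 0.04, 0.48, 1.0], [-0.53, 0.72, 0.04, 0.48, 1.0]]
   [[-0.51, 0.74, 0.04, 0.48, 1.0], [-0.48, 0.76, 0.04, 0.48, 1.0], [-0.45, 0.77, 0.04, 0.48, 1.0], [-0.42, 0.79, 0.04, 0.48, 1.0], [-0.39, 0.81, 0.04, 0.48, 1.0]]
   [[-0.36, 0.82, 0.04, 0.48, 1.0], [-0.32, 0.83, 0.04, 0.48, 1.0], [-0.29, 0.85, 0.04, 0.48, 1.0], [-0.26, 0.86, 0.04, 0.48, 1.0], [-0.23, 0.87, 0.04, 0.48, 1.0]]
   [[-0.19, 0.87, 0.04, 0.48, 1.0]]
[0.581, 0.192, 0.029, -0.3] 4
   [[-0.0, 0.0, 0.71, -0.0, 1.0], [-0.0, 0.0, 0.71, -0.0, 1.0], [-0.0, 0.0, 0.71, -0.0, 1.0], [-0.0, 0.0, 0.71, -0.0, 1.0]]
```

>>> arm_command --increments '[[[-0.64,0.63,0.04,0.48,1],[-0.61,0.65,0.04,0.48,1],[-0.59,0.67,0.04,0.48,1],[-0.56,0.7,0.04,0.48,1],[-0.53,0.72,0.04,0.48,1]]]'

```text
time: 4.32
tcp_pos: [0.3099, -0.3304, 0.2274]
ee_rot: [[-0.993, -0.122, 0.001], [-0.122, 0.993, -0.0], [-0.001, -0.0, -1.0]]
contact_force: [-0.4, -0.2, 1.4]
width: 0.0854
gripper_force: 0.0
```

>>> arm_command --increments '[[[-0.51,0.74,0.04,0.48,1],[-0.48,0.76,0.04,0.48,1],[-0.45,0.77,0.04,0.48,1],[-0.42,0.79,0.04,0.48,1],[-0.39,0.81,0.04,0.48,1]]]'

```text
time: 4.95
tcp_pos: [0.4341, -0.0915, 0.2157]
ee_rot: [[-0.998, 0.069, 0.001], [0.069, 0.998, 0.0], [-0.001, 0.0, -1.0]]
contact_force: [0.6, -0.1, -0.7]
width: 0.0852
gripper_force: 0.0
```

>>> arm_command --increments '[[[-0.36,0.82,0.04,0.48,1],[-0.32,0.83,0.04,0.48,1],[-0.29,0.85,0.04,0.48,1],[-0.26,0.86,0.04,0.48,1],[-0.19,0.87,0.04,0.48,1]]]'

```text
time: 5.58
tcp_pos: [0.5555, 0.1478, 0.2033]
ee_rot: [[-0.966, 0.258, 0.0], [0.258, 0.966, 0.0], [-0.0, 0.0, -1.0]]
contact_force: [0.2, 0.2, 0.4]
width: 0.0855
gripper_force: 0.0
```

```bash
python3 -c "
from cell import *;o=get_obs();print(o['time'],o['tcp_pos'],o['q'],o['contact_force'])"; python3 plan.py 1 .581,.192,.2,-.3 .581,.192,.029,-.3
```

```text
5.575 [0.55545593 0.14784781 0.20331853] [ 6.09069854e-01 -2.80931482e-02 -4.90116636e-02  5.05459887e-05
 -1.54954730e+00 -2.44110555e+00] [0.21105688 0.24897826 0.38445603]
[0.581, 0.192, 0.2, -0.3] 1
   [[-0.22, 0.82, 0.06, 0.48, 1.0]]
[0.581, 0.192, 0.029, -0.3] 4
   [[-0.0, 0.0, 0.71, -0.0, 1.0], [-0.0, 0.0, 0.71, -0.0, 1.0], [-0.0, 0.0, 0.71, -0.0, 1.0], [-0.0, 0.0, 0.71, -0.0, 1.0]]
```

>>> arm_command --increments '[[[-0.22,0.82,0.06,0.48,1],[0,0,0.9,0,1],[0,0,0.9,0,1],[0,0,0,0,1]]]'

```text
time: 6.08
tcp_pos: [0.5776, 0.189, 0.0866]
ee_rot: [[-0.956, 0.294, -0.009], [0.294, 0.956, -0.004], [0.007, -0.007, -1.0]]
contact_force: [0.1, -1.8, 0.6]
width: 0.0855
gripper_force: 0.0
```

```bash
python3 - <<'E'
from h import *
T=capture('top');S=capture('scene')
cv2.imwrite('pics/b1.png',np.hstack([cv2.resize(x,(390,390),interpolation=cv2.INTER_CUBIC) for x in(T['color'][105:205,165:265],S['color'][190:290,195:295])]))
E
python3 plan.py 1 .581,.192,.029,-.3
```

```text
[0.581, 0.192, 0.029, -0.3] 2
   [[0.01, 0.01, 0.54, 0.01, 1.0], [0.01, 0.01, 0.54, 0.01, 1.0]]
```

View pics/b1.png

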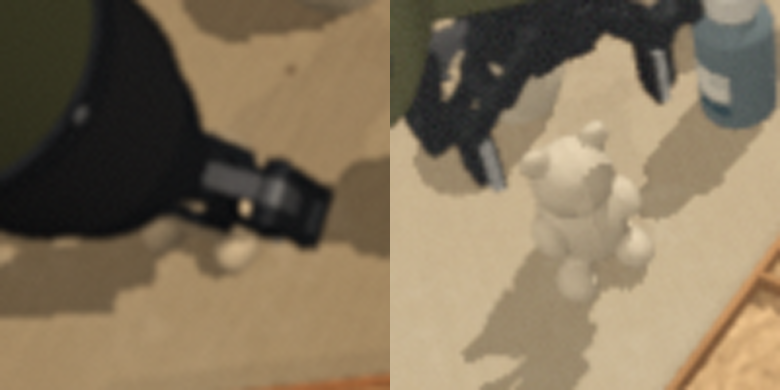

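The fingers straddle the bear: tips at scene crop (497,188) and (660,100), midpoint close to the ears' midpoint (565,148). I'll lower and grip.

>>> arm_command --increments '[[[0.01,0,0.5,0,1],[0,0,0.46,0,1],[0,0,0,0,-1],[0,0,0,0,-1],[0,0,0,0,-1]]]' --newtons 35

```text
time: 6.8
tcp_pos: [0.5816, 0.1911, 0.0382]
ee_rot: [[-0.956, 0.294, 0.005], [0.294, 0.956, 0.002], [-0.004, 0.003, -1.0]]
contact_force: [-1.5, 0.0, 6.9]
width: 0.0561
gripper_force: 36.6
```

>>> arm_command --increments '[[[0,0,0,0,-1],[0,0,0,0,-1],[0,0,0,0,-1]]]'

```text
time: 7.18
tcp_pos: [0.5816, 0.1912, 0.0382]
ee_rot: [[-0.956, 0.294, 0.005], [0.294, 0.956, 0.002], [-0.004, 0.003, -1.0]]
contact_force: [-1.6, -0.9, 7.3]
width: 0.056
gripper_force: 36.6
```

```bash
python3 plan.py -1 .581,.192,.2,-.3 .470,-.051,.2,.115 .470,-.051,.038,.115
```

```text
[0.581, 0.192, 0.2, -0.3] 3
   [[0.0, 0.0, -0.9, 0.01, -1.0], [0.0, 0.0, -0.9, 0.01, -1.0], [0.0, 0.0, -0.9, 0.01, -1.0]]
[0.47, -0.051, 0.2, 0.115] 6
   [[0.1, -0.74, -0.0, -0.86, -1.0], [0.15, -0.73, -0.0, -0.86, -1.0], [0.2, -0.72, -0.0, -0.86, -1.0], [0.24, -0.7, -0.0, -0.86, -1.0], [0.29, -0.68, -0.0, -0.86, -1.0]]
   [[0.34, -0.66, -0.0, -0.86, -1.0]]
[0.47, -0.051, 0.038, 0.115] 3
   [[-0.0, 0.0, 0.9, -0.0, -1.0], [-0.0, 0.0, 0.9, -0.0, -1.0], [-0.0, 0.0, 0.9, -0.0, -1.0]]
```

>>> arm_command --increments '[[[0,0,-0.9,0,-1],[0,0,-0.9,0,-1],[0,0,-0.9,0,-1],[0.1,-0.74,0,-0.86,-1],[0.15,-0.73,0,-0.86,-1]]]'

```text
time: 7.8
tcp_pos: [0.542, 0.1087, 0.1981]
ee_rot: [[-0.988, 0.157, 0.002], [0.157, 0.988, 0.002], [-0.002, 0.002, -1.0]]
contact_force: [1.0, -0.3, -1.5]
width: 0.0561
gripper_force: 37.4
```

>>> arm_command --increments '[[[0.2,-0.72,0,-0.86,-1],[0.24,-0.7,0,-0.86,-1],[0.29,-0.68,0,-0.86,-1],[0.34,-0.66,0,-0.86,-1],[0,0,0,0,-1]]]'

```text
time: 8.43
tcp_pos: [0.4676, -0.0548, 0.1981]
ee_rot: [[-0.994, -0.112, 0.003], [-0.112, 0.994, 0.001], [-0.003, 0.0, -1.0]]
contact_force: [0.3, 0.6, -1.9]
width: 0.0561
gripper_force: 37.5
```

```bash
python3 plan.py -1 .470,-.051,.07,.115 .470,-.051,.046,.115;  python3 - <<'E'
from h import *
T=capture('top');S=capture('scene')
cv2.imwrite('pics/b2.png',np.hstack([cv2.resize(x,(390,390),interpolation=cv2.INTER_CUBIC) for x in(T['color'][140:270,300:430],S['color'][90:240,280:430])]))
E
```

```text
[0.47, -0.051, 0.07, 0.115] 3
   [[-0.02, 0.02, 0.71, -0.01, -1.0], [-0.02, 0.02, 0.71, -0.01, -1.0], [-0.02, 0.02, 0.71, -0.01, -1.0]]
[0.47, -0.051, 0.046, 0.115] 1
   [[-0.0, 0.0, 0.4, -0.0, -1.0]]
```

View pics/b2.png

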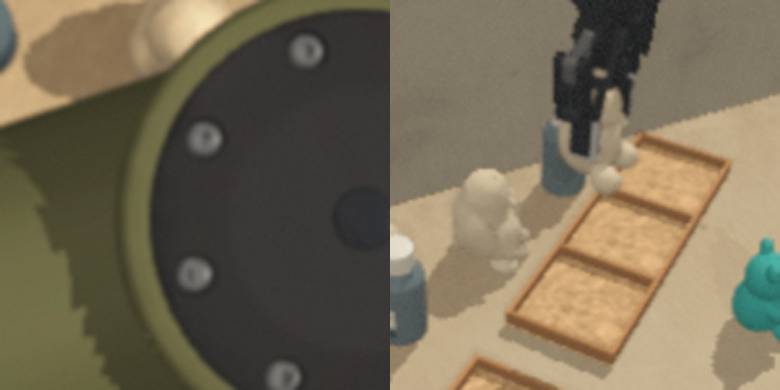

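The bear is held upright above the tray at scene crop (600,130). I'll lower it into the bay.

>>> arm_command --increments '[[[-0.06,0.06,0.75,0,-1],[0,0,0.75,0,-1],[0,0,0.65,0,-1],[0,0,0.35,0,-1],[0,0,0,0,-1]]]'

```text
time: 9.15
tcp_pos: [0.471, -0.0482, 0.0452]
ee_rot: [[-0.993, -0.115, -0.002], [-0.115, 0.993, -0.0], [0.002, -0.0, -1.0]]
contact_force: [0.2, 0.1, -0.9]
width: 0.0566
gripper_force: 46.3
```

>>> arm_command --increments '[[[0,0,0.03,0,-1],[0,0,0,0,0.8],[0,0,0,0,0.8],[0,0,0,0,0.8],[0,0,-0.3,0,0.8]]]'

```text
time: 9.78
tcp_pos: [0.4705, -0.0491, 0.0619]
ee_rot: [[-0.994, -0.114, -0.003], [-0.114, 0.994, -0.0], [0.003, -0.0, -1.0]]
contact_force: [0.4, -0.7, 0.2]
width: 0.0766
gripper_force: 0.0
```

>>> arm_command --increments '[[[0,0,-0.8,0,1],[0,0,-0.8,0,1],[0,0,-0.8,0,1]]]'

```text
time: 10.15
tcp_pos: [0.4713, -0.0492, 0.2096]
ee_rot: [[-0.993, -0.114, 0.002], [-0.114, 0.993, 0.0], [-0.002, -0.0, -1.0]]
contact_force: [0.3, 0.7, -0.1]
width: 0.0856
gripper_force: 0.0
```

```bash
python3 plan.py 1 .696,.131,.2,0 .696,.131,.03,0
```

```text
[0.696, 0.131, 0.2, 0.0] 6
   [[-0.68, 0.43, 0.03, 0.24, 1.0], [-0.67, 0.44, 0.03, 0.24, 1.0], [-0.66, 0.45, 0.03, 0.24, 1.0], [-0.65, 0.46, 0.03, 0.24, 1.0], [-0.64, 0.48, 0.03, 0.24, 1.0]]
   [[-0.63, 0.49, 0.03, 0.24, 1.0]]
[0.696, 0.131, 0.03, 0.0] 3
   [[-0.0, 0.0, 0.94, -0.0, 1.0], [-0.0, 0.0, 0.94, -0.0, 1.0], [-0.0, 0.0, 0.94, -0.0, 1.0]]
```

>>> arm_command --increments '[[[-0.68,0.43,0.03,0.24,1],[-0.67,0.44,0.03,0.24,1],[-0.66,0.45,0.03,0.24,1],[-0.65,0.46,0.03,0.24,1],[-0.64,0.48,0.03,0.24,1]]]'

```text
time: 10.78
tcp_pos: [0.66, 0.1022, 0.1989]
ee_rot: [[-1.0, -0.017, 0.001], [-0.017, 1.0, 0.0], [-0.001, 0.0, -1.0]]
contact_force: [0.8, -0.4, 0.3]
width: 0.0853
gripper_force: 0.0
```

>>> arm_command --increments '[[[-0.63,0.49,0.03,0.24,1],[0,0,0.9,0,1],[0,0,0.7,0,1],[0,0,0,0,1]]]'

```text
time: 11.28
tcp_pos: [0.694, 0.1309, 0.0959]
ee_rot: [[-1.0, 0.001, -0.007], [0.001, 1.0, -0.002], [0.007, -0.002, -1.0]]
contact_force: [-0.1, 0.5, -1.1]
width: 0.0854
gripper_force: 0.0
```

```bash
python3 plan.py 1 .696,.131,.03,0;  python3 - <<'E'
from h import *
T=capture('top');S=capture('scene')
cv2.imwrite('pics/b3.png',np.hstack([cv2.resize(x,(390,390),interpolation=cv2.INTER_CUBIC) for x in(T['color'][140:270,300:430],S['color'][140:290,180:330])]))
E
```

```text
[0.696, 0.131, 0.03, 0.0] 2
   [[-0.02, 0.0, 0.55, -0.01, 1.0], [-0.02, 0.0, 0.55, -0.01, 1.0]]
```

View pics/b3.png

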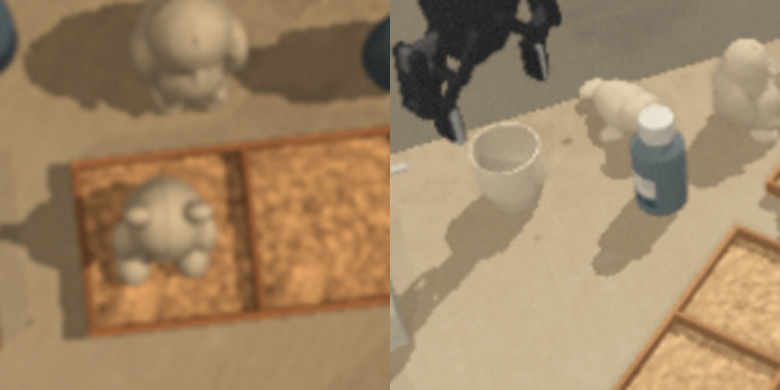

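The bear stands in its bay at top crop (165,225). The fingers are above the pot rim at (506,150), so I'll descend.

>>> arm_command --increments '[[[-0.03,0,0.55,0,1],[0,0,0.5,0,1],[0,0,0,0,1],[0,0,0,0,-1],[0,0,0,0,-1]]]' --newtons 35

```text
time: 12.0
tcp_pos: [0.6995, 0.1321, 0.0406]
ee_rot: [[-1.0, 0.001, 0.005], [0.001, 1.0, 0.001], [-0.005, 0.001, -1.0]]
contact_force: [-0.6, 1.3, 4.4]
width: 0.0591
gripper_force: 37.3
```

>>> arm_command --increments '[[[0,0,0,0,-1],[0,0,0,0,-1],[0,0,0,0,-1]]]'

```text
time: 12.38
tcp_pos: [0.6995, 0.1321, 0.0406]
ee_rot: [[-1.0, 0.0, 0.005], [0.0, 1.0, 0.001], [-0.005, 0.001, -1.0]]
contact_force: [-1.3, 1.2, 7.0]
width: 0.0592
gripper_force: 37.5
```

```bash
python3 plan.py -1 .696,.131,.2,0 .482,-.150,.2,.115 .482,-.150,.05,.115
```

```text
[0.696, 0.131, 0.2, 0.0] 3
   [[0.02, -0.01, -0.89, -0.0, -1.0], [0.02, -0.01, -0.89, -0.0, -1.0], [0.02, -0.01, -0.89, -0.0, -1.0]]
[0.482, -0.15, 0.2, 0.115] 7
   [[0.51, -0.67, -0.0, -0.21, -1.0], [0.52, -0.66, -0.0, -0.21, -1.0], [0.53, -0.65, -0.0, -0.21, -1.0], [0.54, -0.64, -0.0, -0.21, -1.0], [0.55, -0.63, -0.0, -0.21, -1.0]]
   [[0.56, -0.62, -0.0, -0.21, -1.0], [0.57, -0.62, -0.0, -0.21, -1.0]]
[0.482, -0.15, 0.05, 0.115] 3
   [[-0.0, 0.0, 0.83, -0.0, -1.0], [-0.0, 0.0, 0.83, -0.0, -1.0], [-0.0, 0.0, 0.83, -0.0, -1.0]]
```

>>> arm_command --increments '[[[0,0,-0.89,0,-1],[0,0,-0.89,0,-1],[0,0,-0.89,0,-1],[0.52,-0.67,0,-0.21,-1],[0.53,-0.66,0,-0.21,-1]]]'

```text
time: 13.0
tcp_pos: [0.6348, 0.0507, 0.1982]
ee_rot: [[-0.999, -0.034, 0.002], [-0.034, 0.999, 0.001], [-0.002, 0.001, -1.0]]
contact_force: [-0.6, 1.2, -1.3]
width: 0.0591
gripper_force: 38.7
```

>>> arm_command --increments '[[[0.54,-0.65,0,-0.21,-1],[0.54,-0.64,0,-0.21,-1],[0.55,-0.63,0,-0.21,-1],[0.56,-0.62,0,-0.21,-1],[0.57,-0.62,0,-0.21,-1]]]'

```text
time: 13.62
tcp_pos: [0.4814, -0.1501, 0.1979]
ee_rot: [[-0.993, -0.117, 0.002], [-0.117, 0.993, 0.0], [-0.002, -0.0, -1.0]]
contact_force: [1.1, -1.1, -0.6]
width: 0.0591
gripper_force: 38.7
```

>>> arm_command --increments '[[[0,0,0.8,0,-1],[0,0,0.5,0,-1],[0,0,0,0,-1]]]'

```text
time: 14.0
tcp_pos: [0.4811, -0.149, 0.1172]
ee_rot: [[-0.993, -0.116, -0.004], [-0.116, 0.993, 0.0], [0.003, 0.001, -1.0]]
contact_force: [-0.4, 0.8, -1.0]
width: 0.059
gripper_force: 38.6
```

```bash
python3 plan.py -1 .482,-.150,.0475,.115
```

```text
[0.482, -0.15, 0.0475, 0.115] 2
   [[-0.01, -0.01, 0.58, 0.01, -1.0], [-0.01, -0.01, 0.58, 0.01, -1.0]]
```

>>> arm_command --increments '[[[0,0,0.6,0,-1],[0,0,0.5,0,-1],[0,0,0,0,-1],[0,0,0,0,-1]]]'

```text
time: 14.5
tcp_pos: [0.484, -0.1492, 0.0556]
ee_rot: [[-0.993, -0.117, 0.003], [-0.117, 0.993, -0.001], [-0.003, -0.001, -1.0]]
contact_force: [0.4, -0.6, -0.7]
width: 0.0592
gripper_force: 38.7
```

>>> arm_command --increments '[[[0,0,0.14,0,-1],[0,0,0,0,-1],[0,0,0,0,0.75],[0,0,0,0,0.75],[0,0,0,0,0.75]]]'

```text
time: 15.12
tcp_pos: [0.4824, -0.1491, 0.0441]
ee_rot: [[-0.993, -0.116, -0.0], [-0.116, 0.993, 0.0], [0.0, 0.0, -1.0]]
contact_force: [0.2, -1.2, 0.3]
width: 0.0745
gripper_force: 0.0
```

>>> arm_command --increments '[[[0,0,-0.3,0,0.75],[0,0,-0.8,0,1],[0,0,-0.8,0,1],[0,0,-0.8,0,1],[0,0,0,0,1]]]'

```text
time: 15.75
tcp_pos: [0.4843, -0.1496, 0.2126]
ee_rot: [[-0.993, -0.116, 0.009], [-0.116, 0.993, -0.001], [-0.009, -0.002, -1.0]]
contact_force: [0.4, 0.2, -0.4]
width: 0.0855
gripper_force: 0.0
```

```bash
python3 - <<'E'
from fit import *
T=capture('top');S=capture('scene')
q='bottle_1'
x,r=fit(q,(.581,-.195),[(T,exts(T,q)),(S,exts(S,q))]);print(x,r)
cv2.imwrite('pics/b4.png',np.hstack([cv2.resize(x,(390,390),interpolation=cv2.INTER_CUBIC) for x in(T['color'][120:280,350:510],S['color'][90:240,300:450])]))
E
```

```text
[ 0.57345274 -0.19415272] [array([-1. , -0.8,  0.9,  0.7])]
```

View pics/b4.png

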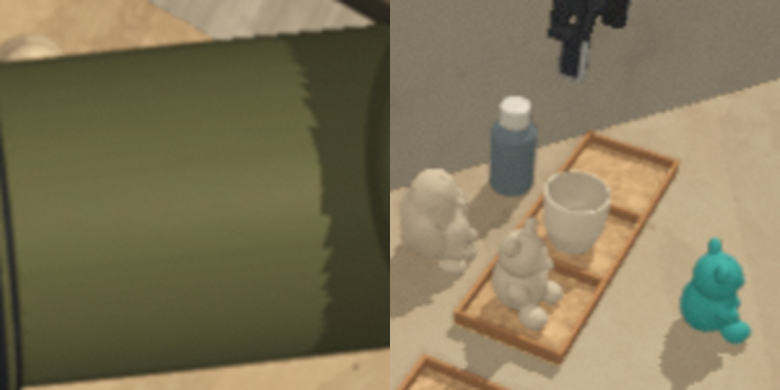

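Pot at scene crop (576,210) and bear at (525,280) both stand in their bays. Before reaching for the bottle near the wall, I'll check the wall height and the wrist width.

```bash
python3 - <<'E'
from h import *
T=capture('top');S=capture('scene')
n=np.array([.874,-.486])
for p,uv in((S,(300,2)),(S,(345,2)),(S,(345,60)),(T,(490,115))):
    for z in np.arange(0,.9,.01):
        if z<.88 and unproj(p,[uv],z)[0][:2]@n<.645: print('wall height at',uv,z);break
    else: print('none',uv)
# wall top: strip top edge px
for z in(.0,.1,.15,.2,.25,.3,.4): print(z,unproj(T,[(510,125)],z)[0][:2]@n, 'cap',unproj(T,[(420,212),(340,212),(420,132)],z)[:,:2].round(3).tolist())
E
```

```text
wall height at (300, 2) 0.41000000000000003
wall height at (345, 2) 0.4
wall height at (345, 60) 0.27
wall height at (490, 115) 0.22
0.0 0.7248529588812028 cap [[0.483, -0.168], [0.483, -0.024], [0.628, -0.17]]
0.1 0.6882411935456078 cap [[0.48, -0.149], [0.481, -0.022], [0.609, -0.151]]
0.15 0.6699353108778103 cap [[0.479, -0.14], [0.479, -0.02], [0.6, -0.141]]
0.2 0.6516294282100128 cap [[0.478, -0.13], [0.478, -0.019], [0.59, -0.132]]
0.25 0.6333235455422153 cap [[0.477, -0.121], [0.477, -0.018], [0.58, -0.122]]
0.3 0.615017662874418 cap [[0.475, -0.111], [0.475, -0.017], [0.571, -0.113]]
0.4 0.5784058975388228 cap [[0.473, -0.093], [0.473, -0.014], [0.552, -0.094]]
```

```bash
python3 - <<'E'
from h import *
T=capture('top');S=capture('scene');x,y,z=get_obs()['tcp_pos']
out=[]
for p in(T,S):
    im=p['color'].copy()
    for h in np.arange(0,.61,.1):
        if z+h>.8: break
        a=np.linspace(0,2*np.pi,40);c=proj(p,np.c_[x+.0425*np.cos(a),y+.0425*np.sin(a),0*a+z+h]);cv2.polylines(im,[c.astype(np.int32)],True,(0,0,255 if h<.35 else 0),1)
        cv2.putText(im,str(round(h*10)),tuple(int(v) for v in c[0]),0,.4,(0,255,255),1)
    out.append(im)
cv2.imwrite('pics/w.png',cv2.resize(np.hstack([out[0][:, 240:640],out[1][:,300:640]]),None,fx=1.07,fy=1.07))
E
```

View pics/w.png

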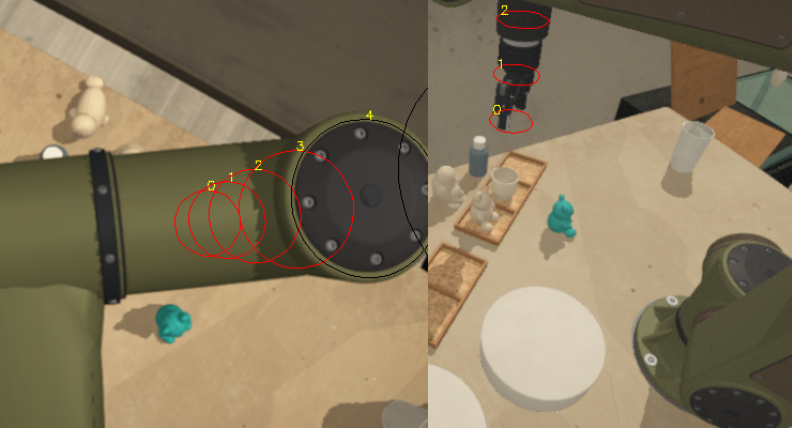

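The wrist housing has a radius of about 47 mm and sits 0.4 m above the TCP. With the tool at n·p=0.593 it clears the wall by about 5 mm, so I'll approach gently.

```bash
python3 plan.py 1 .54,-.172,.21,-.507 .5729,-.1901,.16,-.507
```

```text
[0.54, -0.172, 0.21, -0.507] 9
   [[-0.1, -0.05, -0.01, 0.87, 1.0], [-0.1, -0.05, -0.01, 0.87, 1.0], [-0.11, -0.04, -0.01, 0.87, 1.0], [-0.11, -0.03, -0.01, 0.87, 1.0], [-0.11, -0.02, -0.01, 0.87, 1.0]]
   [[-0.11, -0.02, -0.01, 0.87, 1.0], [-0.11, -0.01, -0.01, 0.87, 1.0], [-0.11, -0.0, -0.01, 0.87, 1.0], [-0.11, 0.01, -0.01, 0.87, 1.0]]
[0.5729, -0.1901, 0.16, -0.507] 2
   [[-0.31, 0.0, 0.42, -0.0, 1.0], [-0.31, 0.0, 0.42, -0.0, 1.0]]
```

>>> arm_command --increments '[[[-0.1,-0.05,0,0.87,1],[-0.1,-0.05,0,0.87,1],[-0.11,-0.04,0,0.87,1],[-0.11,-0.03,0,0.87,1],[-0.11,-0.02,0,0.87,1]]]'

```text
time: 16.88
tcp_pos: [0.5144, -0.1613, 0.206]
ee_rot: [[-0.973, 0.232, -0.001], [0.232, 0.973, 0.0], [0.001, -0.0, -1.0]]
contact_force: [0.6, -0.1, -0.2]
width: 0.0855
gripper_force: 0.0
```

>>> arm_command --increments '[[[-0.11,-0.02,0,0.87,1],[-0.11,-0.01,0,0.87,1],[-0.11,0,0,0.87,1],[-0.11,0,0,0.87,1],[0,0,0,0,1]]]'

```text
time: 17.5
tcp_pos: [0.5387, -0.1717, 0.2058]
ee_rot: [[-0.873, 0.488, -0.001], [0.488, 0.873, 0.0], [0.001, -0.0, -1.0]]
contact_force: [0.3, -1.0, 0.6]
width: 0.0854
gripper_force: 0.0
```

```bash
python3 - <<'E'
from h import *
o=get_obs();print(o['tcp_pos'],o['q'],o['effort'])
S=capture('scene')
from fit import exts,fit
print(fit('bottle_1',(.58,-.194),[(S,exts(S,'bottle_1'))]))
E
python3 plan.py 1 .5729,-.1901,.16,-.507
```

```text
[ 0.53866247 -0.17168658  0.20575162] [ 4.63609661e-02 -5.21497462e-02 -6.79016423e-02 -1.00134398e-04
 -1.55610426e+00 -2.12659326e+00] [-8.29791790e-02 -3.19248033e+01  3.50341845e+01  6.98857024e+00
  3.40586063e-02 -3.62055162e-01]
(array([ 0.57582796, -0.19872402]), [array([-0.7,  0.2,  0.6, -0.3])])
[0.5729, -0.1901, 0.16, -0.507] 2
   [[-0.33, 0.0, 0.38, -0.01, 1.0], [-0.33, 0.0, 0.38, -0.01, 1.0]]
```

>>> arm_command --increments '[[[-0.2,0,0.4,0,1],[-0.2,0,0.4,0,1],[-0.15,0,0,0,1],[-0.1,0,0,0,1],[0,0,0,0,1]]]'

```text
time: 18.27
tcp_pos: [0.5733, -0.1909, 0.1596]
ee_rot: [[-0.873, 0.488, 0.002], [0.488, 0.873, -0.0], [-0.002, 0.001, -1.0]]
contact_force: [0.0, 0.2, 0.3]
width: 0.0853
gripper_force: 0.0
```

```bash
python3 - <<'E'
from h import *
o=get_obs();print(o['tcp_pos'],o['effort'].round(2))
S=capture('scene');cv2.imwrite('pics/b5.png',cv2.resize(S['color'][60:260,250:450],(600,600),interpolation=cv2.INTER_CUBIC))
E
python3 plan.py 1 .5729,-.1901,.044,-.507
```

```text
[ 0.57330936 -0.19085449  0.15962259] [-1.000e-01 -3.689e+01  3.464e+01  6.930e+00  2.000e-02  3.000e-02]
[0.5729, -0.1901, 0.044, -0.507] 3
   [[0.0, 0.0, 0.64, -0.01, 1.0], [0.0, 0.0, 0.64, -0.01, 1.0], [0.0, 0.0, 0.64, -0.01, 1.0]]
```

View pics/b5.png

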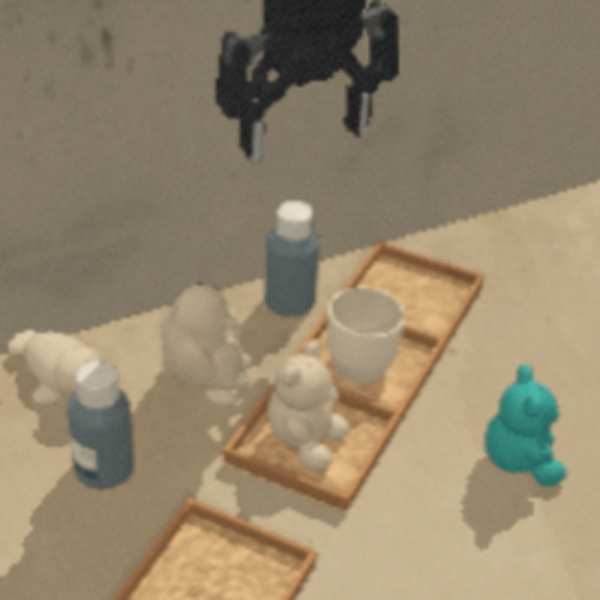

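The fingers straddle the bottle, tips at (255,155) and (358,130) against the cap at (294,215). Joint efforts show no contact. I'll descend and grip.

>>> arm_command --increments '[[[0,0,0.6,0,1],[0,0,0.6,0,1],[0,0,0.5,0,1],[0,0,0.2,0,1],[0,0,0,0,1]]]'

```text
time: 18.95
tcp_pos: [0.5726, -0.1906, 0.0446]
ee_rot: [[-0.873, 0.488, -0.0], [0.488, 0.873, -0.0], [0.0, -0.0, -1.0]]
contact_force: [0.4, 0.2, -0.0]
width: 0.0857
gripper_force: 0.0
```

>>> arm_command --increments '[[[0,0,0,0,-1],[0,0,0,0,-1],[0,0,0,0,-1],[0,0,0,0,-1]]]' --newtons 30

```text
time: 19.45
tcp_pos: [0.5735, -0.1907, 0.0457]
ee_rot: [[-0.873, 0.488, 0.002], [0.488, 0.873, -0.0], [-0.002, 0.001, -1.0]]
contact_force: [0.1, 1.2, 6.0]
width: 0.0452
gripper_force: 31.1
```

```bash
python3 -c "
from cell import *;o=get_obs();print(o['tcp_pos'],o['effort'].round(2))"
python3 plan.py -1 .565,-.187,.15,-.507 .498,-.241,.2,.115
```

```text
[ 0.57349867 -0.19073853  0.0456942 ] [-6.700e-01 -3.572e+01  3.021e+01  5.890e+00  3.000e-02  0.000e+00]
[0.565, -0.187, 0.15, -0.507] 2
   [[0.08, -0.01, -0.87, -0.02, -1.0], [0.08, -0.01, -0.87, -0.02, -1.0]]
[0.498, -0.241, 0.2, 0.115] 9
   [[0.06, -0.15, -0.09, -0.86, -1.0], [0.07, -0.14, -0.09, -0.86, -1.0], [0.08, -0.14, -0.09, -0.86, -1.0], [0.09, -0.13, -0.09, -0.86, -1.0], [0.1, -0.13, -0.09, -0.86, -1.0]]
   [[0.11, -0.12, -0.09, -0.86, -1.0], [0.11, -0.11, -0.09, -0.86, -1.0], [0.12, -0.1, -0.09, -0.86, -1.0], [0.13, -0.09, -0.09, -0.86, -1.0]]
```

>>> arm_command --increments '[[[0.05,0,-0.8,0,-1],[0.1,0,-0.8,0,-1],[0.3,0,-0.6,0,-1],[0,0,0,0,-1]]]'

```text
time: 19.95
tcp_pos: [0.5499, -0.1774, 0.1801]
ee_rot: [[-0.873, 0.488, 0.006], [0.488, 0.873, -0.0], [-0.005, 0.003, -1.0]]
contact_force: [-0.7, -0.7, -1.9]
width: 0.0448
gripper_force: 31.5
```

```bash
python3 plan.py -1 .486,-.245,.15,-.507 .486,-.245,.053,-.507
```

```text
[0.486, -0.245, 0.15, -0.507] 2
   [[0.19, -0.75, 0.25, -0.01, -1.0], [0.19, -0.75, 0.25, -0.01, -1.0]]
[0.486, -0.245, 0.053, -0.507] 2
   [[-0.0, 0.0, 0.81, -0.0, -1.0], [-0.0, 0.0, 0.81, -0.0, -1.0]]
```

>>> arm_command --increments '[[[0.19,-0.75,0.25,0,-1],[0.19,-0.75,0.25,0,-1],[0,0,0.6,0,-1],[0,0,0.4,0,-1],[0,0,0,0,-1]]]'

```text
time: 20.58
tcp_pos: [0.4832, -0.2445, 0.0826]
ee_rot: [[-0.873, 0.489, -0.006], [0.489, 0.873, 0.002], [0.007, -0.001, -1.0]]
contact_force: [0.4, 0.4, -0.5]
width: 0.045
gripper_force: 31.5
```

```bash
python3 plan.py -1 .486,-.245,.0525,-.507
```

```text
[0.486, -0.245, 0.0525, -0.507] 1
   [[-0.05, 0.01, 0.5, -0.04, -1.0]]
```

>>> arm_command --increments '[[[-0.03,0,0.25,0,-1],[0,0,0.22,0,-1],[0,0,0,0,-1],[0,0,0,0,-1]]]'

```text
time: 21.08
tcp_pos: [0.4871, -0.2458, 0.0585]
ee_rot: [[-0.873, 0.488, 0.0], [0.488, 0.873, -0.0], [-0.001, -0.0, -1.0]]
contact_force: [-0.5, -0.4, -0.5]
width: 0.0454
gripper_force: 31.5
```

>>> arm_command --increments '[[[0,0,0.11,0,-1],[0,0,0,0,-1],[0,0,0,0,0.45],[0,0,0,0,0.45],[0,0,0,0,0.45]]]'

```text
time: 21.7
tcp_pos: [0.4868, -0.2457, 0.0514]
ee_rot: [[-0.873, 0.488, -0.0], [0.488, 0.873, 0.0], [0.0, -0.0, -1.0]]
contact_force: [0.1, -0.1, -0.2]
width: 0.0617
gripper_force: 0.0
```

>>> arm_command --increments '[[[0,0,-0.3,0,0.45],[0,0,-0.8,0,0.45],[0,0,-0.8,0,1],[0,0,-0.7,0,1],[0,0,0,0,1]]]'

```text
time: 22.32
tcp_pos: [0.4883, -0.2466, 0.2136]
ee_rot: [[-0.873, 0.488, 0.008], [0.488, 0.873, -0.003], [-0.009, 0.002, -1.0]]
contact_force: [0.9, -0.1, -0.8]
width: 0.0856
gripper_force: 0.0
```

```bash
python3 - <<'E'
from fit import *
S=capture('scene');print(fit('bottle_1',(.493,-.249),[(S,exts(S,'bottle_1'))]))
E
python3 plan.py 1 .576,-.062,.21,.12 .576,-.062,.063,.12
```

```text
(array([ 0.49482289, -0.25940244]), [array([ 0.1, -2.7, -0.1,  2.4])])
[0.576, -0.062, 0.21, 0.12] 9
   [[0.02, 0.38, -0.0, -0.87, 1.0], [-0.0, 0.38, -0.0, -0.87, 1.0], [-0.03, 0.38, -0.0, -0.87, 1.0], [-0.06, 0.37, -0.0, -0.87, 1.0], [-0.08, 0.37, -0.0, -0.87, 1.0]]
   [[-0.11, 0.36, -0.0, -0.87, 1.0], [-0.13, 0.35, -0.0, -0.87, 1.0], [-0.16, 0.34, -0.0, -0.87, 1.0], [-0.18, 0.33, -0.0, -0.87, 1.0]]
[0.576, -0.062, 0.063, 0.12] 3
   [[-0.0, 0.0, 0.82, -0.0, 1.0], [-0.0, 0.0, 0.82, -0.0, 1.0], [-0.0, 0.0, 0.82, -0.0, 1.0]]
```

>>> arm_command --increments '[[[0.02,0.38,0,-0.87,1],[0,0.38,0,-0.87,1],[-0.03,0.38,0,-0.87,1],[-0.06,0.37,0,-0.87,1],[-0.08,0.37,0,-0.87,1]]]'

```text
time: 23.1
tcp_pos: [0.5361, -0.1427, 0.2062]
ee_rot: [[-0.987, 0.159, -0.002], [0.159, 0.987, 0.0], [0.002, -0.0, -1.0]]
contact_force: [-0.7, -0.3, -0.5]
width: 0.0853
gripper_force: 0.0
```

>>> arm_command --increments '[[[-0.11,0.36,0,-0.87,1],[-0.13,0.35,0,-0.87,1],[-0.16,0.34,0,-0.87,1],[-0.2,0.33,0,-0.87,1],[0,0,0.8,0,1]]]'

```text
time: 23.72
tcp_pos: [0.5803, -0.0605, 0.1629]
ee_rot: [[-0.993, -0.121, 0.008], [-0.121, 0.993, 0.0], [-0.008, -0.001, -1.0]]
contact_force: [0.2, 0.2, -0.6]
width: 0.0855
gripper_force: 0.0
```

>>> arm_command --increments '[[[0,0,0.4,0,1],[0,0,0,0,1],[0,0,0,0,1]]]'

```text
time: 24.1
tcp_pos: [0.5781, -0.0623, 0.1371]
ee_rot: [[-0.993, -0.117, 0.002], [-0.117, 0.993, -0.0], [-0.002, -0.001, -1.0]]
contact_force: [-0.3, -0.8, 0.8]
width: 0.0856
gripper_force: 0.0
```

```bash
python3 plan.py 1 .578,-.061,.063,.12;  python3 - <<'E'
from h import *
S=capture('scene');cv2.imwrite('pics/b6.png',cv2.resize(S['color'][80:230,260:410],(600,600),interpolation=cv2.INTER_CUBIC))
E
```

```text
[0.578, -0.061, 0.063, 0.12] 2
   [[-0.0, 0.01, 0.62, -0.01, 1.0], [-0.0, 0.01, 0.62, -0.01, 1.0]]
```

View pics/b6.png

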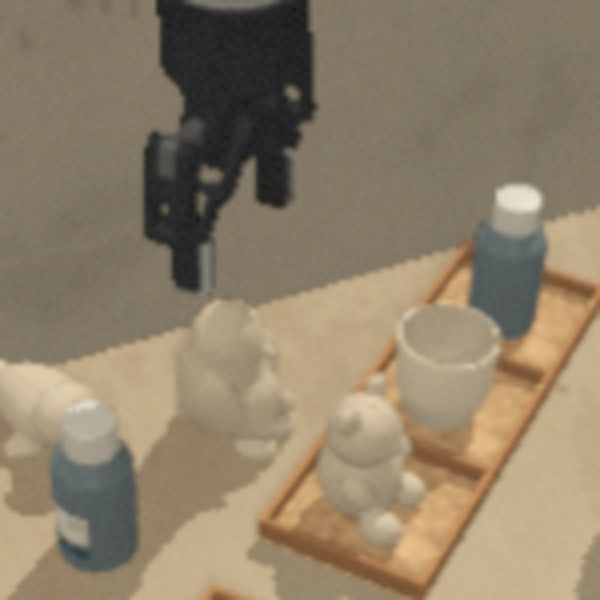

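The bottle stands in bay C at (508,265). The fingers are centred over the bird's head at (228,330), so I'll descend and grip.

>>> arm_command --increments '[[[0,0.02,0.6,0,1],[0,0,0.6,0,1],[0,0,0,0,1],[0,0,0,0,1],[0,0,0,0,-1]]]' --newtons 35

```text
time: 24.78
tcp_pos: [0.5784, -0.0612, 0.066]
ee_rot: [[-0.993, -0.117, 0.004], [-0.117, 0.993, 0.0], [-0.004, -0.0, -1.0]]
contact_force: [1.0, -0.4, 0.5]
width: 0.0694
gripper_force: 0.0
```

>>> arm_command --increments '[[[0,0,0,0,-1],[0,0,0,0,-1],[0,0,0,0,-1],[0,0,0,0,-1]]]'

```text
time: 25.28
tcp_pos: [0.579, -0.0618, 0.0678]
ee_rot: [[-0.993, -0.117, 0.006], [-0.117, 0.993, -0.001], [-0.006, -0.002, -1.0]]
contact_force: [-2.1, -0.8, 10.5]
width: 0.0525
gripper_force: 41.4
```

```bash
python3 plan.py -1 .578,-.061,.22,.12 .452,.105,.22,.107
```

```text
[0.578, -0.061, 0.22, 0.12] 3
   [[0.0, 0.01, -0.85, -0.01, -1.0], [0.0, 0.01, -0.85, -0.01, -1.0], [0.0, 0.01, -0.85, -0.01, -1.0]]
[0.452, 0.105, 0.22, 0.107] 4
   [[0.44, 0.75, -0.0, 0.04, -1.0], [0.44, 0.75, -0.0, 0.04, -1.0], [0.44, 0.75, -0.0, 0.04, -1.0], [0.45, 0.75, -0.0, 0.04, -1.0]]
```

The 52.5 mm width means the grip is too high on the tapering head. I'll regrip lower.

>>> arm_command --increments '[[[0,0,0,0,1],[0,0,0,0,1],[0,0,0.15,0,1],[0,0,0,0,1],[0,0,0,0,-1]]]'

```text
time: 25.9
tcp_pos: [0.5769, -0.0613, 0.0541]
ee_rot: [[-0.993, -0.116, -0.001], [-0.116, 0.993, -0.0], [0.001, -0.0, -1.0]]
contact_force: [-0.5, 0.5, -0.1]
width: 0.0701
gripper_force: 0.0
```

>>> arm_command --increments '[[[0,0,0,0,-1],[0,0,0,0,-1],[0,0,0,0,-1],[0,0,0,0,-1]]]'

```text
time: 26.4
tcp_pos: [0.5773, -0.0613, 0.0551]
ee_rot: [[-0.993, -0.116, 0.001], [-0.116, 0.993, -0.0], [-0.001, -0.0, -1.0]]
contact_force: [-0.7, 0.6, 5.2]
width: 0.0624
gripper_force: 38.6
```

>>> arm_command --increments '[[[0,0,-0.15,0,-1],[0,0,-0.15,0,-1],[0,0,0,0,-1]]]'

```text
time: 26.78
tcp_pos: [0.5775, -0.0611, 0.0733]
ee_rot: [[-0.993, -0.116, 0.001], [-0.116, 0.993, 0.0], [-0.001, 0.0, -1.0]]
contact_force: [-0.9, -0.8, -2.2]
width: 0.0622
gripper_force: 38.1
```

>>> arm_command --increments '[[[0,0,-0.9,0,-1],[0,0,-0.9,0,-1],[0.44,0.75,-0.1,0.04,-1],[0.44,0.75,-0.1,0.04,-1],[0.44,0.75,0,0.04,-1]]]'

```text
time: 27.4
tcp_pos: [0.4822, 0.065, 0.1927]
ee_rot: [[-0.994, -0.106, 0.001], [-0.106, 0.994, 0.001], [-0.001, 0.001, -1.0]]
contact_force: [0.7, 1.9, -0.5]
width: 0.0625
gripper_force: 38.9
```

>>> arm_command --increments '[[[0.45,0.75,0,0.04,-1],[0,0,0.6,0,-1],[0,0,0.6,0,-1],[0,0,0,0,-1],[0,0,0,0,-1]]]'

```text
time: 28.02
tcp_pos: [0.4522, 0.1058, 0.1222]
ee_rot: [[-0.995, -0.103, 0.002], [-0.103, 0.995, 0.0], [-0.002, 0.0, -1.0]]
contact_force: [0.3, -0.5, -0.3]
width: 0.0621
gripper_force: 38.9
```

```bash
python3 plan.py -1 .452,.105,.062,.107
```

```text
[0.452, 0.105, 0.062, 0.107] 2
   [[0.0, -0.01, 0.5, -0.02, -1.0], [0.0, -0.01, 0.5, -0.02, -1.0]]
```

>>> arm_command --increments '[[[0,0,0.4,0,-1],[0,0,0.4,0,-1],[0,0,0.15,0,-1],[0,0,0,0,-1],[0,0,0,0,-1]]]'

```text
time: 28.65
tcp_pos: [0.4523, 0.1061, 0.0651]
ee_rot: [[-0.995, -0.104, 0.002], [-0.104, 0.995, 0.001], [-0.002, 0.001, -1.0]]
contact_force: [-0.5, -0.0, -1.0]
width: 0.0626
gripper_force: 38.9
```

>>> arm_command --increments '[[[0,0,0.06,0,-1],[0,0,0,0,-1],[0,0,0,0,0.9],[0,0,0,0,0.9],[0,0,0,0,0.9]]]'

```text
time: 29.28
tcp_pos: [0.4514, 0.1057, 0.0598]
ee_rot: [[-0.995, -0.104, -0.0], [-0.104, 0.995, -0.0], [0.0, -0.0, -1.0]]
contact_force: [0.7, 0.1, 0.6]
width: 0.0813
gripper_force: 0.0
```

>>> arm_command --increments '[[[0,0,-0.4,0,1],[0,0,-0.8,0,1],[0,0,-0.8,0,1],[0,0,-0.5,0,1]]]'

```text
time: 29.78
tcp_pos: [0.4519, 0.1059, 0.2126]
ee_rot: [[-0.995, -0.104, 0.003], [-0.104, 0.995, 0.001], [-0.003, 0.001, -1.0]]
contact_force: [1.4, 0.8, 0.1]
width: 0.0855
gripper_force: 0.0
```

```bash
python3 plan.py 1 .587,.058,.21,.107; python3 - <<'E'
from fit import *
S=capture('scene');T=capture('top');q='bottle_1'
for p in(S,T):print(fit(q,(.586,.058),[(p,exts(p,q))]))
E
```

```text
[0.587, 0.058, 0.21, 0.107] 3
   [[-0.72, -0.34, 0.01, -0.01, 1.0], [-0.72, -0.34, 0.01, -0.01, 1.0], [-0.72, -0.34, 0.01, -0.01, 1.0]]
(array([0.58025682, 0.06273767]), [array([-0.1,  0. ,  0.2, -0. ])])
(array([0.58810772, 0.05576298]), [array([ 0.7, -2. , -0.8,  2.1])])
```

>>> arm_command --increments '[[[-0.71,-0.34,0,0,1],[-0.71,-0.34,0,0,1],[-0.71,-0.34,0,0,1],[0,0,0.7,0,1],[0,0,0.7,0,1]]]'

```text
time: 30.7
tcp_pos: [0.5847, 0.0576, 0.1228]
ee_rot: [[-0.995, -0.102, -0.003], [-0.102, 0.995, -0.001], [0.003, -0.0, -1.0]]
contact_force: [0.5, -0.0, -0.2]
width: 0.0851
gripper_force: 0.0
```

>>> arm_command --increments '[[[0,0,0.7,0,1],[0,0,0.6,0,1],[0,0,0,0,1],[0,0,0,0,-1],[0,0,0,0,-1]]]' --newtons 30

```text
time: 31.32
tcp_pos: [0.586, 0.0585, 0.05]
ee_rot: [[-0.995, -0.104, 0.003], [-0.104, 0.995, 0.001], [-0.003, 0.001, -1.0]]
contact_force: [-0.4, -0.3, -0.1]
width: 0.0514
gripper_force: 0.0
```

>>> arm_command --increments '[[[0,0,0,0,-1],[0,0,0,0,-1],[0,0,0,0,-1]]]'

```text
time: 31.7
tcp_pos: [0.586, 0.0586, 0.0501]
ee_rot: [[-0.995, -0.104, 0.003], [-0.104, 0.995, 0.001], [-0.003, 0.0, -1.0]]
contact_force: [-0.5, 0.9, 7.2]
width: 0.0457
gripper_force: 30.9
```

```bash
python3 plan.py -1 .585,.058,.22,.107 .441,.205,.22,.107; python3 - <<'E'
from h import *
S=capture('scene');T=capture('top')
cv2.imwrite('pics/b7.png',np.hstack([cv2.resize(S['color'][140:340,220:420],(400,400)),cv2.resize(T['color'][120:280,160:320],(400,400))]))
E
```

```text
[0.585, 0.058, 0.22, 0.107] 3
   [[0.01, -0.0, -0.94, -0.01, -1.0], [0.01, -0.0, -0.94, -0.01, -1.0], [0.01, -0.0, -0.94, -0.01, -1.0]]
[0.441, 0.205, 0.22, 0.107] 4
   [[0.53, 0.67, -0.0, -0.0, -1.0], [0.53, 0.67, -0.0, -0.0, -1.0], [0.53, 0.67, -0.0, -0.0, -1.0], [0.53, 0.67, -0.0, -0.0, -1.0]]
```

View pics/b7.png

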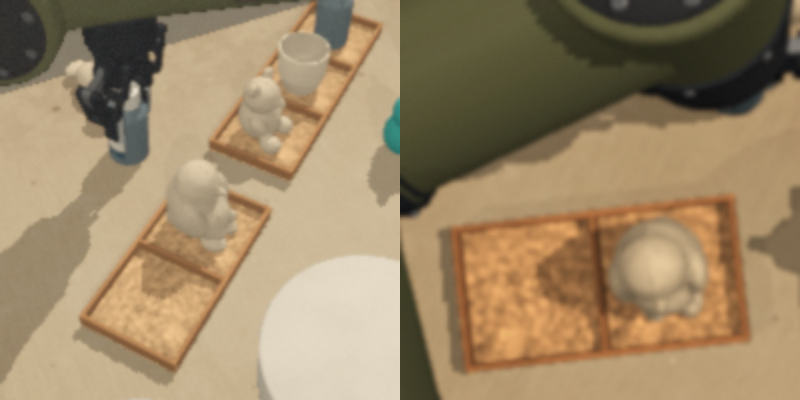

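The bird stands in its bay at top crop (660,265), and the bottle is gripped (45.7 mm). I'll carry it to the last bay.

>>> arm_command --increments '[[[0,0,-0.9,0,-1],[0,0,-0.9,0,-1],[0,0,-0.7,0,-1],[0.53,0.67,0,0,-1],[0.53,0.67,0,0,-1]]]'

```text
time: 32.42
tcp_pos: [0.5124, 0.1321, 0.1981]
ee_rot: [[-0.995, -0.102, 0.0], [-0.102, 0.995, 0.001], [-0.0, 0.001, -1.0]]
contact_force: [0.1, 0.9, -1.1]
width: 0.0454
gripper_force: 31.3
```

>>> arm_command --increments '[[[0.53,0.67,0,0,-1],[0.53,0.67,0,0,-1],[0,0,0.7,0,-1],[0,0,0.7,0,-1],[0,0,0,0,-1]]]'

```text
time: 33.05
tcp_pos: [0.4399, 0.2037, 0.1108]
ee_rot: [[-0.995, -0.104, -0.005], [-0.104, 0.995, -0.004], [0.006, -0.003, -1.0]]
contact_force: [0.4, -0.4, -1.3]
width: 0.0453
gripper_force: 31.3
```

>>> arm_command --increments '[[[0,0,0.3,0,-1],[0,0,0,0,-1],[0,0,0,0,-1]]]'

```text
time: 33.42
tcp_pos: [0.4422, 0.2051, 0.0969]
ee_rot: [[-0.995, -0.103, 0.001], [-0.103, 0.995, 0.001], [-0.001, 0.001, -1.0]]
contact_force: [0.5, -0.8, 0.0]
width: 0.0456
gripper_force: 31.3
```

```bash
python3 plan.py -1 .441,.205,.057,.107
```

```text
[0.441, 0.205, 0.057, 0.107] 1
   [[0.02, 0.0, 0.67, -0.04, -1.0]]
```

>>> arm_command --increments '[[[0.02,0,0.35,0,-1],[0,0,0.25,0,-1],[0,0,0,0,-1],[0,0,0,0,-1]]]'

```text
time: 33.92
tcp_pos: [0.441, 0.205, 0.0607]
ee_rot: [[-0.995, -0.104, 0.001], [-0.104, 0.995, 0.0], [-0.001, 0.0, -1.0]]
contact_force: [0.4, 0.3, -0.1]
width: 0.0452
gripper_force: 31.3
```

>>> arm_command --increments '[[[0,0,0.07,0,-1],[0,0,0,0,-1],[0,0,0,0,0.45],[0,0,0,0,0.45],[0,0,0,0,0.45]]]'

```text
time: 34.55
tcp_pos: [0.4405, 0.2048, 0.0557]
ee_rot: [[-0.995, -0.104, -0.0], [-0.104, 0.995, 0.0], [0.0, 0.0, -1.0]]
contact_force: [-0.4, -0.6, 0.5]
width: 0.0618
gripper_force: 0.0
```

>>> arm_command --increments '[[[0,0,-0.3,0,0.45],[0,0,-0.8,0,0.45],[0,0,-0.8,0,1],[0,0,-0.8,0,1],[0,0,0,0,1]]]'

```text
time: 35.17
tcp_pos: [0.4421, 0.2055, 0.2239]
ee_rot: [[-0.995, -0.104, 0.007], [-0.103, 0.995, 0.006], [-0.008, 0.005, -1.0]]
contact_force: [0.3, 0.8, -0.8]
width: 0.0855
gripper_force: 0.0
```

```bash
python3 plan.py 1 .37,-.3,.25,.107
```

```text
[0.37, -0.3, 0.25, 0.107] 9
   [[0.23, -0.92, -0.05, -0.0, 1.0], [0.23, -0.92, -0.05, -0.0, 1.0], [0.23, -0.92, -0.05, -0.0, 1.0], [0.23, -0.92, -0.05, -0.0, 1.0], [0.23, -0.92, -0.05, -0.0, 1.0]]
   [[0.23, -0.92, -0.05, -0.0, 1.0], [0.23, -0.92, -0.05, -0.0, 1.0], [0.23, -0.92, -0.05, -0.0, 1.0], [0.23, -0.92, -0.05, -0.0, 1.0]]
```

Moving the arm clear to the right for a final look.

>>> arm_command --increments '[[[0.23,-0.92,-0.05,0,1],[0.23,-0.92,-0.05,0,1],[0.23,-0.92,-0.05,0,1],[0.23,-0.92,-0.05,0,1],[0.23,-0.92,-0.05,0,1]]]'

```text
time: 35.8
tcp_pos: [0.3997, -0.0785, 0.2333]
ee_rot: [[-0.995, -0.104, 0.001], [-0.104, 0.995, 0.0], [-0.001, 0.0, -1.0]]
contact_force: [0.5, -0.0, -0.1]
width: 0.0849
gripper_force: 0.0
```

>>> arm_command --increments '[[[0.23,-0.92,-0.05,0,1],[0.23,-0.92,-0.05,0,1],[0.23,-0.92,-0.05,0,1],[0,-0.9,0,0,1],[0,0,0,0,1]]]'

```text
time: 36.42
tcp_pos: [0.3809, -0.3023, 0.2405]
ee_rot: [[-0.995, -0.098, -0.003], [-0.098, 0.995, 0.001], [0.003, 0.001, -1.0]]
contact_force: [-0.3, 0.3, -0.0]
width: 0.0853
gripper_force: 0.0
```

```bash
python3 - <<'E'
from h import *
S=capture('scene');T=capture('top')
cv2.imwrite('pics/fin.png',np.vstack([cv2.resize(S['color'][110:330,230:450],(300,300)),cv2.resize(T['color'][110:280,160:330],(300,300))]).reshape(600,300,3) if 0 else np.hstack([cv2.resize(S['color'][110:330,230:450],(330,330)),cv2.resize(T['color'][120:280,170:400],(470,330))]))
E
```

```text
(no output)
```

View pics/fin.png

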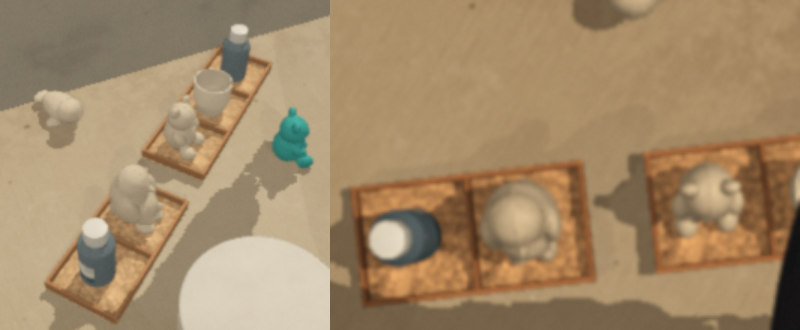

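All five items stand upright in their bays: bottle (97,255), bird (135,200), bear (183,130), pot (212,92) and bottle (236,55). The seal at (58,105) and the turquoise bear at (292,140) have not been moved, so I'm handing the job in.

```bash
python3 -c "
from cell import *;print(job_done())"
```

```text
the job is handed in; nothing more can be done
None
```

Both kits are made up and handed in at about 36 s: bear, pot and one bottle stand in the long tray, bird and the other bottle in the short tray, and the seal and turquoise bear were left alone; no verdict was returned.

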